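# Fit one heat sink on a power board and hold the second over the processor

## Task

Stand one of the two heat sinks level, centred and square on top of the tall narrow power module of the circuit board and let go of it. Then carry the other heat sink over the capacitors and hold it level, centred and square about 5 mm above the large flat processor in the middle of the board, ready for a pad to be slipped in; finish still holding it there. Do not touch the processor or the capacitors with anything, and leave the other things on the worktop where they are.

Things in the scene. Friction and masses are not known exactly. Their poses are not given: they have to be found in the camera images.
- heat_sink_1_center (a point): Finned aluminium heat sink, 34 x 34 x 17 mm, 32 g give or take, lying upright (fins up) and loose on the worktop; the two heat sinks are alike and either may be used for either job. This point is its centre, 8.5 mm above its underside; x and y run square to its sides, z up. Grip it across any two opposite sides (34 mm); it is solid for the fingers.
- heat_sink_2_center (a point): Finned aluminium heat sink, 34 x 34 x 17 mm, 32 g give or take, lying upright (fins up) and loose on the worktop; the two heat sinks are alike and either may be used for either job. This point is its centre, 8.5 mm above its underside; x and y run square to its sides, z up. Grip it across any two opposite sides (34 mm); it is solid for the fingers.
- board: Green circuit board, 150 (x) x 250 (y) mm, in a grey holder 170 x 270 mm, fixed to the worktop. Origin: centre of the holder's underside, on the worktop (z = 0). Long side along its y. The board's face is 16 mm above the worktop; a white connector, 22 mm above the worktop, stands along the middle of its +x edge.
- processor: Large flat square metal-topped processor in the middle of the board, the top face 34 x 34 mm. Origin: centre of the top face, 20 mm above the worktop; axes parallel to the board's.
- capacitors: Eight round capacitors, tops 40 mm above the worktop, in two rows along board y, centred beside the processor: row centre lines at board x = +-38.5 mm, rows 72 mm long, 15 mm thick (14 mm clear of a centred heat sink). On its board +y and -y sides nothing within 70 mm is higher than 20 mm above the worktop: room there for the fingers. Origin: board centre, on its face.
- power_module: Tall narrow metal power module near one end of the board, 90 mm along board y from the processor's centre; which end (board +y or -y) varies. Its flat top is 30 (x) x 16 (y) mm. Origin: centre of the top face, 48 mm above the worktop; axes parallel to the board's. Fixed. At the other end is a low round copper choke, 31 mm above the worktop, which has no part in the job.
- usb_stick: Black USB stick, 56 x 18 x 8 mm; a bystander. Origin: centre of its underside.
- screw_box: Small carton, 45 x 70 x 22 mm; a bystander. Origin: centre of its underside.
- label_roll: White paper roll, 72 mm across, 40 mm high; a bystander. Origin: centre of its underside.
- driver_b: Screwdriver, 175 mm long, 22 mm thick, lying; a bystander. Origin: centre of its underside.
- marker_green: Marker, 128 mm long, 22 mm thick, lying; a bystander. Origin: centre of its underside.
- tape_yellow: Flat roll of tape, 68 mm across, 19 mm high; a bystander. Origin: centre of its underside.
There are look-alikes about, which are no part of the job. What is shaped like the part that bears heat_sink_1_center but blue is not meant. Leave any pink look-alike of the part that bears heat_sink_2_center alone.

How it is judged:
By the outcome, as a careful person would: the job done as asked, in the order asked, and still so for the second after the job is handed in, while the arm keeps its last pose, push and grip.
It also fails if it takes over 64 s, if anything falls off the work surface, if the arm or the gripper's body presses on something with over 40 N, if the wrist force passes 120 N, or if a joint passes its speed limit or range.

## Robot

A 7-joint arm with a two-finger parallel gripper is mounted at the origin on a cart in front of the work surface, level with it; the furniture and walls round the work are solid. World frame = base frame: x ahead of the robot, y to its left, z up, the work surface at z = 0. Lengths are in m, angles in rad, forces in N, time in s.
With the tool pointing down it reaches from about 0.35 to 0.9 m from the base axis. Payload 19.9 kg.
Tool frame: the origin (TCP) lies at the very end of the fingers, on their centre line; the grasp point (between the pads) lies 19 mm behind it (env.grip_depth is the distance from the TCP to the grasp point, in m); z points along the fingers, y is the line along which they close (so a half turn about z gives the same grasp; the last joint's range is limited). The gripper opens to 94 mm and grips with 3 to 60 N. Pads are 16 mm wide; open, the fingers measure 119 mm over their backs; the gripper's body (75 mm by 177 mm) begins 78 mm behind the grasp point.
Start: joints at [1.202, 0.417, -0.01, 1.614, 0.005, 1.111, -0.053], TCP at [0.201, -0.592, 0.205] pointing down, gripper open.
Joint ranges: [-2.81, 2.81], [-0.39, 2.02], [-1.27, 1.25], [0.06, 2.57], [-1.19, 4.33], [0.19, 2], [-2.82, 2.82]. Speed limits (rad/s): [1.89, 1.89, 2.39, 2.39, 3.01, 3.01, 3.01].

## Interface

Orientations are given as a unit quaternion [w, x, y, z].
In Python, from rig import env, kin, viewer, job_done, sensors gives the robot as it stands. Calls block until the motion is done:
- env.move_pose(position, orientation): joint-space move of the TCP to a pose.
- env.line_to(position, attitude=None, v=0.15, guard=None): straight line of the TCP; attitude=None keeps the orientation; v is the mean speed in m/s. With guard (N) it stops when the force on the tool has changed by that much, and returns True; else False.
- env.goto_joints(angles): joint-space move.
- env.let_go() and env.grasp(newtons=None): open the fingers fully, or close them until they stop; newtons is the grip in N (None keeps the last).
- env.hold(seconds).
- kin.inverse_kinematics(position, orientation): joint angles nearest the present ones, or None.
- viewer.camera(name): name is "scene" or "top"; returns a dict with "pixels" (480x640x3 uint8, red, green, blue), "intrinsics" (3x3 intrinsics, pixels), "distortion" ([k1, k2, p1, p2, k3] as OpenCV has them; the pictures are not rectified), "rvec" (rotation vector, rad) and "tvec" (3), from world to camera coordinates, as OpenCV has them. Camera axes: x right, y down, z forward; pixel columns grow to the right and rows downward; lengths in m; the calibration is good to about 2 mm. A picture is of the moment at which its call begins. There is no depth.
A pose or a line that the arm cannot do raises env.MotionError and nothing moves.
- job_done(): hands the job in; it is judged then, once.
Readings, each from a call of its own:
- sensors.current_t(): time.
- sensors.current_joint_positions(): joint angles.
- sensors.current_joint_velocities(): joint speeds.
- sensors.current_joint_efforts(): joint torques, N m.
- sensors.current_ee_pos(): TCP position.
- sensors.current_orientation(): TCP orientation.
- sensors.current_wrist_force(): force on the tool from outside, world axes, zero at the start.
- sensors.current_wrist_torque(): the same for the moment, N m.
- sensors.current_width(): finger opening in m.
- sensors.current_finger_force(): force on a finger pad.
Only numpy, scipy, OpenCV 4.12 (cv2) and the standard library are available. Lean on these libraries where they do the work, as an engineer would, in place of code of your own. Each camera call takes 0.05 s, during which the arm holds its last target. There are 200 camera calls.

## Working session

There is one attempt and no reset: what is moved stays moved. The work goes in short steps, each a Python script; the robot and the scene stay as the last script left them, time stands still between calls to the robot, and variables do not carry over. Pictures are saved under pics/ and viewed, at most 10 in all, crops included, and the job is handed in when it is done.

```bash
ls; mkdir -p pics
python3 - <<'E'
from rig import env,kin,viewer,sensors
import cv2,numpy as np
for n in("scene","top"):
    c=viewer.camera(n); cv2.imwrite(f"pics/{n}0.png",c["pixels"][:,:,::-1])
    R=cv2.Rodrigues(np.array(c["rvec"]))[0]; print(n,c["intrinsics"],c["distortion"],(-R.T@np.array(c["tvec"]).ravel()),R[2])
print(sensors.current_t(),sensors.current_ee_pos(),sensors.current_orientation())
E
```

```text
pics
scene [[603.02214682   0.         312.70813933]
 [  0.         603.02214682 243.6560449 ]
 [  0.           0.           1.        ]] [-0.03985951  0.          0.          0.          0.        ] [-0.32258482  1.19762463  0.80776222] [ 0.48583118 -0.75663106 -0.43758143]
top [[512.8424294    0.         313.02649874]
 [  0.         512.8424294  239.76206698]
 [  0.           0.           1.        ]] [-0.05359426  0.          0.          0.          0.        ] [ 0.33901356 -0.06324033  1.29682187] [ 0.11795377  0.0108069  -0.99296028]
0.1 [ 0.20112628 -0.59138432  0.20488139] [-5.61988257e-04  9.86595631e-01  1.63183111e-01 -1.33742269e-04]
```

View pics/scene0.png

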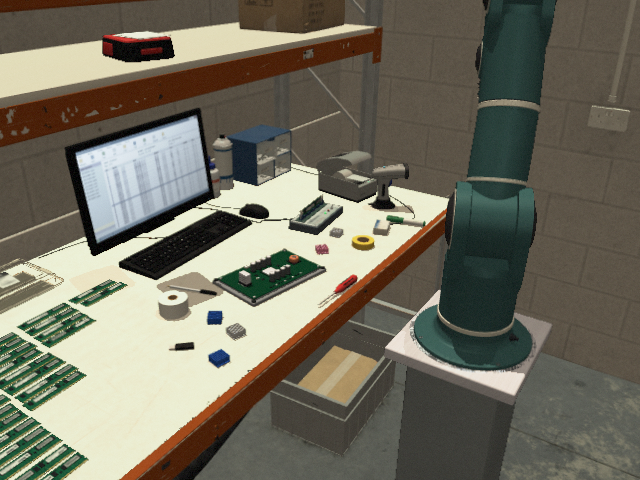

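View pics/top0.png

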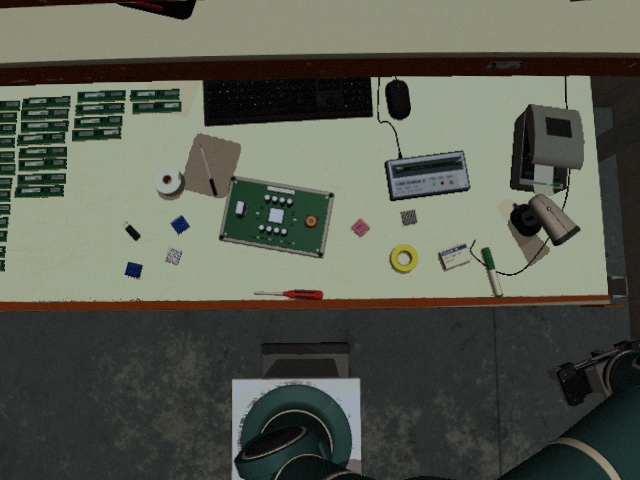

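The top view shows the board at about (277,216), with the power module at its left end (240,208). The grey heat sinks are at (174,256) and (409,217). The blue ones (180,225), (133,270) and the pink one (360,228) are look-alikes. I'll zoom in on the details next.

```bash
cat > h.py <<'E'
import cv2,numpy as np
def ray(c,uv,z):
    "pixels -> world points on plane z"
    uv=np.asarray(uv,float).reshape(-1,1,2)
    p=cv2.undistortPoints(uv,np.array(c["intrinsics"]),np.array(c["distortion"])).reshape(-1,2)
    R=cv2.Rodrigues(np.array(c["rvec"],float))[0]; o=-R.T@np.array(c["tvec"],float).ravel()
    d=np.c_[p,np.ones(len(p))]@R
    return o+d*((z-o[2])/d[:,2])[:,None]
def proj(c,P):
    return cv2.projectPoints(np.asarray(P,float).reshape(-1,3),np.array(c["rvec"],float),np.array(c["tvec"],float),np.array(c["intrinsics"]),np.array(c["distortion"]))[0].reshape(-1,2)
E
python3 - <<'E'
from rig import viewer
import cv2,numpy as np,pickle
from h import *
c=viewer.camera("top"); s=viewer.camera("scene"); pickle.dump((c,s),open("c0.pkl","wb"))
for n,uv in dict(hsL=(174,256),hsR=(409,217),board=(277,216),pm=(240,208)).items(): print(n,ray(c,uv,.017).round(3))
im=c["pixels"][:,:,::-1]; t=s["pixels"][:,:,::-1]
def cr(i,x,y,w,h,k): return cv2.resize(i[y:y+h,x:x+w],None,fx=k,fy=k,interpolation=cv2.INTER_CUBIC)
A=cr(im,215,170,125,95,6)[:,:750]; A=cv2.resize(A,(500,380))
B=cr(im,154,236,40,40,5);C=cr(im,389,197,40,40,5)
D=cr(t,205,235,130,75,4)[:, :520]; D=cv2.resize(D,(380,219));E=cr(t,215,310,40,40,5);F=cr(t,316,212,40,40,5)
o=np.zeros((600,800,3),np.uint8)
o[:380,:500]=A;o[:200,500:700]=B;o[200:400,500:700]=C;o[381:600,:380]=D;o[400:600,380:580]=E;o[400:600,585:785]=F
cv2.imwrite("pics/z.png",o)
E
```

```text
hsL [[0.454 0.302 0.017]]
hsR [[ 0.546 -0.292  0.017]]
board [[0.553 0.041 0.017]]
pm [[0.575 0.135 0.017]]
```

View pics/z.png

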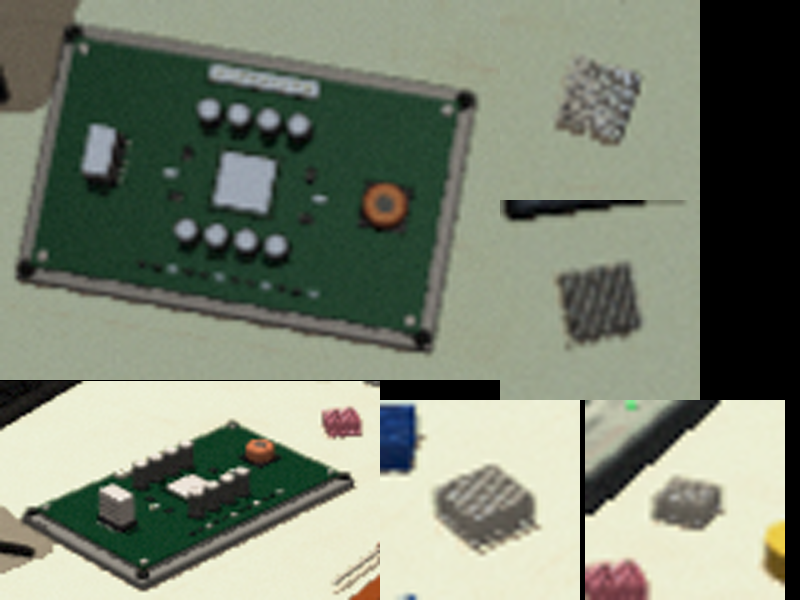

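The connector faces world +x and the module is at the +y end, so board +y is roughly world +y. Next I'll measure everything from masks in both views.

```bash
cat > meas.py <<'E'
from h import *
def big(m,near,rad=1e9):
    n,l,st,ce=cv2.connectedComponentsWithStats(m.astype(np.uint8))
    i=max((k for k in range(1,n) if np.hypot(*(ce[k]-near))<rad),key=lambda k:st[k,4]); return (l==i).astype(np.uint8)
def rect_world(c,m,z):
    h=cv2.findContours(m,cv2.RETR_EXTERNAL,cv2.CHAIN_APPROX_NONE)[0]; h=max(h,key=len).reshape(-1,2)
    P=ray(c,h,z)[:,:2].astype(np.float32)*1000
    (x,y),(w,hh),a=cv2.minAreaRect(P); yaw=(a+45)%90-45
    return np.array([x,y]),sorted((w,hh)),yaw
def board(c,near):
    I=c["pixels"].astype(int); g=(I[...,1]>I[...,0]*1.25+6)&(I[...,1]>I[...,2]*1.15)
    m=big(cv2.morphologyEx(g.astype(np.uint8),cv2.MORPH_OPEN,np.ones((2,2))),near,25)
    return rect_world(c,m,.016)
def sink(c,near,r=15):
    I=c["pixels"].astype(np.float32); x,y=np.int32(near); W=I[y-r:y+r+1,x-r:x+r+1]
    bg=np.median(np.r_[W[0],W[-1],W[:,0],W[:,-1]],0)
    m=(np.abs(W-bg).max(2)>16).astype(np.uint8); m=cv2.morphologyEx(m,cv2.MORPH_CLOSE,np.ones((5,5)))
    m=big(m,(r,r),8); full=np.zeros(I.shape[:2],np.uint8); full[y-r:y+r+1,x-r:x+r+1]=m
    M=cv2.moments(full,True); uv=(M["m10"]/M["m00"],M["m01"]/M["m00"])
    return uv,ray(c,uv,.0085)[0,:2]*1000,rect_world(c,full,.0085),full
E
python3 - <<'E'
import pickle; from meas import *
c,s=pickle.load(open("c0.pkl","rb"))
for n,k,q in(("top",c,(277,216)),("scene",s,(270,275))):
    try: print(n,"board",board(k,q))
    except Exception as e: print(e)
for n,k,q in(("topL",c,(174,256)),("topR",c,(409,217)),("scL",s,(236,331)),("scR",s,(336,232))):
    uv,p,r,m=sink(k,q); print(n,np.round(uv,1),p.round(1),r,m.sum())
for k,x0,y0,x1,y1,z in((c,264,205,286,226,.020),(c,232,198,246,218,.048)):
    I=k["pixels"][y0:y1,x0:x1].astype(int); m=((I.min(2)>110)).astype(np.uint8); m=big(m,(0,0))
    f=np.zeros((480,640),np.uint8);f[y0:y1,x0:x1]=m
    M=cv2.moments(f,True); uv=(M["m10"]/M["m00"],M["m01"]/M["m00"]); print("chip",uv,(ray(k,uv,z)*1000).round(1),m.sum(),rect_world(k,f,z))
E
```

```text
top board (array([551.46838379,  41.52026367]), [148.30966186523438, 248.4871063232422], -10.75640869140625)
scene board (array([549.33337402,  47.94649506]), [149.34107971191406, 248.81918334960938], -10.896102905273438)
topL [173.3 255.8] [455.8 306.2] (array([455.71801758, 306.44992065]), [37.70952224731445, 38.80462646484375], -15.753913879394531) 214
topR [408.4 217.4] [ 546.  -292.3] (array([ 545.85339355, -292.38305664]), [39.7809944152832, 40.685546875], 9.37382984161377) 244
scL [235.7 331.3] [457.3 308.6] (array([457.50061035, 307.78268433]), [48.02082061767578, 60.39965057373047], -17.823448181152344) 277
scR [331.  226.9] [ 584.  -321.3] (array([ 582.71887207, -325.08792114]), [70.28263092041016, 156.83203125], 32.39829635620117) 310
chip (275.88235294117646, 215.0235294117647) [[554.8  43.7  20. ]] 170 (array([554.95019531,  43.65373611]), [32.9074592590332, 33.298126220703125], -11.453453063964844)
chip (239.33333333333334, 206.8840579710145) [[571.8 132.1  48. ]] 69 (array([571.96038818, 131.82609558]), [14.715205192565918, 28.46382713317871], -10.911117553710938)
```

```bash
cat > mv.py <<'E'
from rig import env,kin,viewer,sensors
from math import *
import pickle
from h import *
def Q(deg): a=radians(deg)/2; return [0,cos(a),sin(a),0]
def snap(f):
    d=tuple(viewer.camera(n) for n in("top","scene")); pickle.dump(d,open(f,"wb")); return d
E
python3 - <<'E'
from mv import *
q=Q(-16); p=[.4565,.3070]
env.move_pose(p+[.12],q); print(sensors.current_t(),sensors.current_joint_positions())
env.line_to(p+[.003],v=.15,guard=8); print(sensors.current_ee_pos(),sensors.current_wrist_force())
env.grasp(15); print(sensors.current_t(),sensors.current_width(),sensors.current_finger_force(),sensors.current_ee_pos())
env.line_to(p+[.10],v=.2); print(sensors.current_width())
env.move_pose([.5718,.1321,.10],Q(-10.8))
env.line_to([.5718,.1321,.066],v=.1)
print(sensors.current_t(),sensors.current_ee_pos(),sensors.current_width())
c,s=snap("c1.pkl")
cr=lambda i,x,y,w,h,k: cv2.resize(i[y:y+h,x:x+w,::-1],(w*k,h*k),interpolation=cv2.INTER_CUBIC)
cv2.imwrite("pics/m1.png",np.hstack([cr(c["pixels"],210,170,65,75,6),cr(s["pixels"],215,240,65,75,6)]))
E
```

```text
3.475 [-1.07305191  0.42810826  0.53402783  1.89486848 -0.27497694  0.89117601
 -2.25500374]
[0.45697185 0.30719291 0.00369552] [-0.17060586 -0.80411588 -0.01901914]
5.3583 0.033700737909265206 14.999910593032837 [0.45651502 0.30699782 0.00299319]
0.033828669873014854
7.3333 [0.57160023 0.13246248 0.06587453] 0.03375738911030614
```

View pics/m1.png

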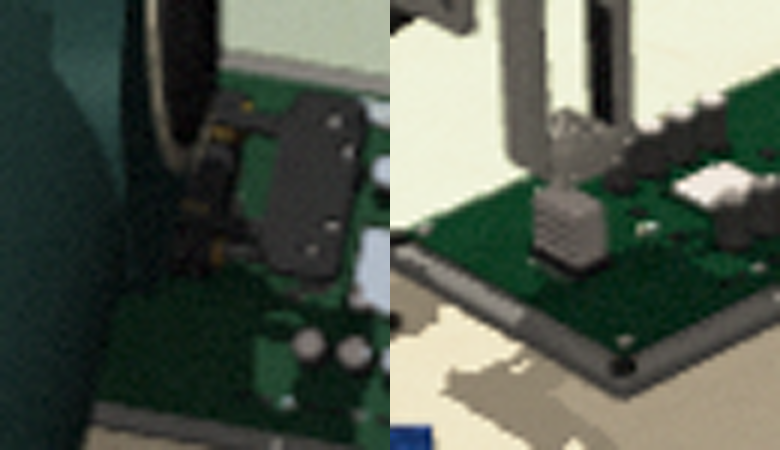

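The top view is blocked by the hand. The scene view shows the sink above the module at about crop (580,150), but it is too coarse to centre from. There's plenty of time, so I'll set the sink down on clear desk, pinch it across the other axis, and measure the camera bias against that known position.

Run:
```python
from mv import *; from meas import sink,board
S=[.41,.225]
env.line_to([.5718,.1321,.11],v=.2)
env.move_pose(S+[.08],Q(0)); env.line_to(S+[.0035],v=.12,guard=6); print(sensors.current_ee_pos())
env.let_go(); env.line_to(S+[.08],v=.25)
for a in(90,-90):
    try: env.move_pose(S+[.08],Q(a)); print("a",a); break
    except env.MotionError as e: print(e)
env.line_to(S+[.003],v=.15,guard=6); env.grasp(10); print(sensors.current_ee_pos(),sensors.current_width()); env.let_go()
env.line_to(S+[.08],v=.25); env.move_pose([.5,-.15,.25],Q(0)); print(sensors.current_t())
c,s=snap("c2.pkl")
for n,k in(("top",c),("scene",s)):
    uv=proj(k,[S+[.0085]])[0]; o,p,r,m=sink(k,uv); print(n,uv.round(1),np.round(o,1),p.round(1),r)
cr=lambda i,x,y,w,h,k: cv2.resize(i[y:y+h,x:x+w,::-1],(w*k,h*k),interpolation=cv2.INTER_CUBIC)
u,v=np.int32(proj(c,[S+[0]])[0]);x,y=np.int32(proj(s,[S+[0]])[0])
cv2.imwrite("pics/m2.png",np.hstack([cr(c["pixels"],u-35,v-45,120,90,3),cr(s["pixels"],x-60,y-60,120,90,3)]))
```

```text
[0.40967663 0.22379034 0.00203316]
a 90
[0.41002203 0.22501027 0.00300134] 0.03412134713309269
16.7
top [204.8 273.5] [206.  274.7] [407.  221.8] (array([407.37561035, 221.84634399]), [35.62558364868164, 38.406734466552734], 0.5622159838676453)
scene [273.4 321.3] [274.5 321.2] [408.2 223.2] (array([407.92098999, 222.13006592]), [54.06843948364258, 57.450592041015625], 1.3761482238769531)
```

View pics/m2.png

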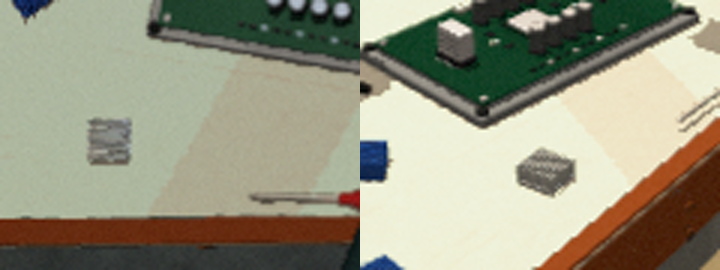

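The sink (m2 crop at about (110,141) and (546,172)) is centred in x. I'll re-pinch it in y, look again, and measure the processor and module in both views.

Run:
```python
from mv import *; from meas import *
S=[.41,.225]
env.move_pose(S+[.08],Q(0)); env.line_to(S+[.003],v=.15,guard=6); env.grasp(10); env.hold(.2); print(sensors.current_ee_pos(),sensors.current_width()); env.let_go()
env.line_to(S+[.08],v=.25); env.move_pose([.45,-.2,.25],Q(0)); env.hold(.2); print(sensors.current_t())
c,s=snap("c3.pkl")
yaw=radians(-10.8);ey=np.array([-sin(yaw),cos(yaw)]);P=np.array([.5548,.0437]);M=P+.09*ey
for n,k in(("top",c),("scene",s)):
    o,p,r,m=sink(k,proj(k,[S+[.0085]])[0]); b=p-np.array(S)*1000; print(n,"bias",b.round(1),r[2])
    for nm,X,z,th in(("proc",P,.02,.034),("mod",M,.048,.02)):
        u,v=np.int32(proj(k,[[*X,z]])[0].round()); q=14 
        I=k["pixels"].astype(int); W=I[v-q:v+q+1,u-q:u+q+1]; 
        f=np.zeros((480,640),np.uint8); ctr=W[q-2:q+3,q-2:q+3].reshape(-1,3); med=np.median(ctr,0)
        f[v-q:v+q+1,u-q:u+q+1]=big(W.min(2)>.8*med.min(),(q,q),8)
        mm=cv2.moments(f,True); uv=(mm["m10"]/mm["m00"],mm["m01"]/mm["m00"])
        w=ray(k,uv,z)[0,:2]*1000; print(nm,med,w.round(1),"corr",(w-b).round(1),f.sum(),rect_world(k,f,z)[1:])
    print(board(k,proj(k,[[*P,.016]])[0]))
```

```text
[0.40999424 0.22499267 0.00298639] 0.033694503804137514
23.5417
top bias [-3.  -2.8] 0.5603567361831665
proc [173. 182. 194.] [554.9  44.1] corr [557.9  46.9] 156 ([31.300148010253906, 31.894874572753906], -10.391410827636719)
mod [172. 182. 194.] [571.5 132.3] corr [574.5 135. ] 66 ([14.575018882751465, 27.973005294799805], -13.629707336425781)
(array([551.62792969,  41.5267334 ]), [148.65321350097656, 248.53445434570312], -10.8900146484375)
scene bias [-1.7 -1.1] 1.3761482238769531
proc [238. 230. 220.] [558.7  42.1] corr [560.4  43.2] 56 ([29.7485294342041, 32.78941345214844], -10.273429870605469)
mod [236. 226. 215.] [572.6 131.3] corr [574.4 132.5] 30 ([14.528229713439941, 27.195384979248047], -9.526229858398438)
(array([549.32965088,  48.6059494 ]), [149.34487915039062, 247.65838623046875], -10.965103149414062)
```

```bash
cat > look.py <<'E'
from mv import *; from meas import *
def look(f,M,yawdeg=-10.8):
    c,s=snap(f); c0,s0=pickle.load(open("c3.pkl","rb"))
    for n,k,k0 in(("top",c,c0),("scene",s,s0)):
        d=np.abs(k["pixels"].astype(int)-k0["pixels"]).max(2)
        u,v=np.int32(proj(k,[[*M,.057]])[0]); q=20; f=np.zeros((480,640),np.uint8)
        W=cv2.morphologyEx((d[v-q:v+q+1,u-q:u+q+1]>30).astype(np.uint8),cv2.MORPH_CLOSE,np.ones((3,3))); f[v-q:v+q+1,u-q:u+q+1]=W
        mm=cv2.moments(f,True); print(n,W.sum(),(ray(k,(mm["m10"]/mm["m00"],mm["m01"]/mm["m00"]),.0565)[0,:2]*1000).round(1))
    cr=lambda i,p: cv2.resize(i[int(p[1])-25:int(p[1])+25,int(p[0])-33:int(p[0])+33,::-1],(396,300),interpolation=cv2.INTER_CUBIC)
    cv2.imwrite("pics/%s.png"%"m3",np.hstack([cr(c["pixels"],proj(c,[[*M,.05]])[0]),cr(s["pixels"],proj(s,[[*M,.05]])[0])]))
E
python3 - <<'E'
from look import *
S=[.41,.225];M=[.5742,.1340]
env.move_pose(S+[.08],Q(0)); env.line_to(S+[.003],v=.15,guard=6); env.grasp(15)
env.line_to(S+[.10],v=.25); env.move_pose(M+[.10],Q(-10.8)); env.line_to(M+[.056],v=.1); env.hold(.2)
print(env.line_to(M+[.0505],v=.03,guard=3),sensors.current_ee_pos(),sensors.current_wrist_force(),sensors.current_wrist_torque()); 
env.let_go(); env.line_to(M+[.13],v=.2); env.move_pose([.45,-.2,.25],Q(0)); env.hold(.2); print(sensors.current_t())
look("c4.pkl",M)
E
```

```text
True [0.5744138 0.13412   0.0505514] [ 0.78652952 -0.05849571  1.79307891] [ 0.10881019 -0.21119558  0.0098212 ]
32.4917
top 273 [567.3 131.9]
scene 193 [573. 133.]
```

View pics/m3.png

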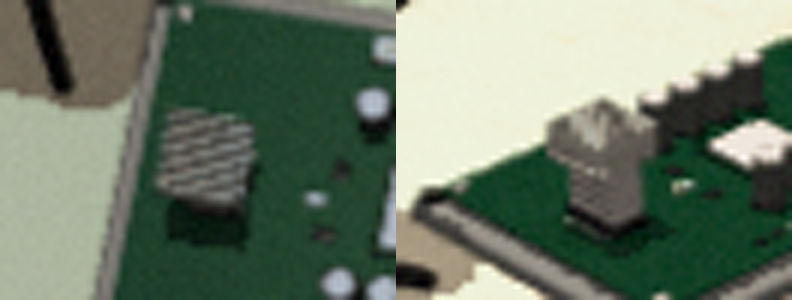

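The sink stands level on the module (top crop about (205,155), scene crop about (602,138)). The difference mask included its shadow, so I'll measure again with a non-green mask.

Run:
```python
import pickle; from meas import *
c,s=pickle.load(open("c4.pkl","rb")); M=[.5742,.1340]; c0,s0=pickle.load(open("c3.pkl","rb"))
k=c
I=k["pixels"].astype(int); u,v=np.int32(proj(k,[[*M,.06]])[0]); q=13
for T in(35,50,65):
    W=I[v-q:v+q+1,u-q:u+q+1]; m=((W[...,0]>.85*W[...,1])&(W.max(2)>T)).astype(np.uint8)
    m=cv2.morphologyEx(m,cv2.MORPH_CLOSE,np.ones((3,3))); m=big(m,(q,q),7)
    f=np.zeros((480,640),np.uint8); f[v-q:v+q+1,u-q:u+q+1]=m
    mm=cv2.moments(f,True); uv=(mm["m10"]/mm["m00"],mm["m01"]/mm["m00"])
    print(T,m.sum(),uv,(ray(k,uv,.0565)[0,:2]*1000).round(1),rect_world(k,f,.0565))
print(m)
```

```text
35 219 (238.89954337899545, 206.12785388127853) [572.2 131.8] (array([571.74798584, 131.52151489]), [37.257179260253906, 38.55678939819336], -12.291152954101562)
50 210 (238.85238095238094, 205.8) [573.  131.9] (array([572.93878174, 131.24713135]), [36.14140319824219, 37.24542236328125], -12.205276489257812)
65 206 (238.8252427184466, 205.6893203883495) [573.3 132. ] (array([573.17645264, 131.19581604]), [35.65469741821289, 37.245521545410156], -12.205955505371094)
[[0 0 0 0 0 0 0 0 0 0 0 0 0 0 0 0 0 0 0 0 0 0 0 0 0 0 0]
 [0 0 0 0 0 0 0 0 0 0 0 0 0 0 0 0 0 0 0 0 0 0 0 0 0 0 0]
 [0 0 0 0 0 0 0 0 0 0 0 0 0 0 0 0 0 0 0 0 0 0 0 0 0 0 0]
 [0 0 0 0 0 0 0 0 0 0 0 0 0 0 0 0 0 0 0 0 0 0 0 0 0 0 0]
 [0 0 0 0 0 0 0 0 0 0 0 0 0 0 0 0 0 0 0 0 0 0 0 0 0 0 0]
 [0 0 0 0 0 0 0 0 0 0 0 0 0 0 0 0 0 0 0 0 0 0 0 0 0 0 0]
 [0 0 0 0 0 0 0 0 0 0 1 1 1 1 0 0 0 0 0 0 0 0 0 0 0 0 0]
 [0 0 0 0 0 0 0 0 0 1 1 1 1 1 1 1 1 1 1 0 0 0 0 0 0 0 0]
 [0 0 0 0 0 0 0 0 0 1 1 1 1 1 1 1 1 1 1 1 1 1 0 0 0 0 0]
 [0 0 0 0 0 0 0 0 0 1 1 1 1 1 1 1 1 1 1 1 1 1 1 0 0 0 0]
 [0 0 0 0 0 0 0 0 0 1 1 1 1 1 1 1 1 1 1 1 1 1 1 0 0 0 0]
 [0
[... 209 characters left out ...]
 1 1 1 0 0 0 0]
 [0 0 0 0 0 0 0 0 1 1 1 1 1 1 1 1 1 1 1 1 1 1 1 0 0 0 0]
 [0 0 0 0 0 0 0 0 1 1 1 1 1 1 1 1 1 1 1 1 1 1 0 0 0 0 0]
 [0 0 0 0 0 0 0 1 1 1 1 1 1 1 1 1 1 1 1 1 1 1 0 0 0 0 0]
 [0 0 0 0 0 0 0 1 1 1 1 1 1 1 1 1 1 1 1 1 1 1 0 0 0 0 0]
 [0 0 0 0 0 0 0 1 1 1 1 1 1 1 1 1 1 1 1 1 1 1 0 0 0 0 0]
 [0 0 0 0 0 0 0 0 0 0 1 1 1 1 1 1 1 1 1 1 1 1 0 0 0 0 0]
 [0 0 0 0 0 0 0 0 0 0 0 0 0 0 0 1 1 1 1 1 0 0 0 0 0 0 0]
 [0 0 0 0 0 0 0 0 0 0 0 0 0 0 0 0 0 0 0 0 0 0 0 0 0 0 0]
 [0 0 0 0 0 0 0 0 0 0 0 0 0 0 0 0 0 0 0 0 0 0 0 0 0 0 0]
 [0 0 0 0 0 0 0 0 0 0 0 0 0 0 0 0 0 0 0 0 0 0 0 0 0 0 0]
 [0 0 0 0 0 0 0 0 0 0 0 0 0 0 0 0 0 0 0 0 0 0 0 0 0 0 0]
 [0 0 0 0 0 0 0 0 0 0 0 0 0 0 0 0 0 0 0 0 0 0 0 0 0 0 0]]
```

The placed sink appears at (572.8, 131.7) and the module top at (571.7, 132.2), so it is centred within about 1 mm. That makes the camera bias about (-1.4, -2.3) mm and puts the processor at (556.2, 46.2). I'll centre the second sink on both axes at a clear spot, then carry it over.

Run:
```python
from mv import *
p=[.5483,-.290]; S=[.42,-.15]; P=[.5562,.0462]
env.move_pose(p+[.10],Q(9.4)); env.line_to(p+[.003],v=.15,guard=6); env.grasp(15); print(sensors.current_width())
env.line_to(p+[.10],v=.25); env.move_pose(S+[.08],Q(0)); env.line_to(S+[.0035],v=.12,guard=4); env.hold(.15); env.let_go()
env.line_to(S+[.06],v=.25); env.move_pose(S+[.06],Q(90)); env.line_to(S+[.003],v=.15,guard=6); env.grasp(10); print(sensors.current_width()); env.let_go()
env.line_to(S+[.06],v=.25); env.move_pose(S+[.06],Q(0)); env.line_to(S+[.003],v=.15,guard=6); env.grasp(20); env.hold(.1); print(sensors.current_width(),sensors.current_ee_pos(),sensors.current_t())
env.line_to(S+[.11],v=.25); env.move_pose(P+[.11],Q(-10.8)); env.hold(.2); env.line_to(P+[.028],v=.08); env.hold(.3)
print(sensors.current_t(),sensors.current_ee_pos(),sensors.current_orientation(),Q(-10.8),sensors.current_width(),sensors.current_wrist_force())
c,s=snap("c5.pkl")
cr=lambda k,n: (lambda u: cv2.resize(k["pixels"][int(u[1])-40:int(u[1])+40,int(u[0])-50:int(u[0])+50,::-1],(400,320),interpolation=cv2.INTER_CUBIC))(proj(k,[P+[.03]])[0])
cv2.imwrite("pics/m5.png",np.hstack([cr(c,0),cr(s,0)]))
```

```text
0.03366771645494098
0.03393709050122839
0.03348836702857876 [ 4.19187005e-01 -1.49887272e-01  2.70385935e-04] 45.2
48.4167 [0.55625507 0.04627866 0.02816574] [-9.53412756e-05  9.95565352e-01 -9.40723680e-02  1.03036728e-04] [0, 0.99556196460308, -0.09410831331851433, 0] 0.03382021161214045 [-0.68664425 -0.22152965  0.17548076]
```

View pics/m5.png

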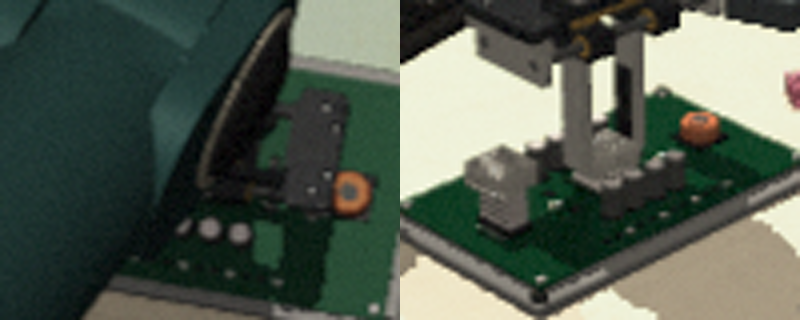

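The sink is held between the capacitor rows (scene crop about (608,155)). At the last grasp the TCP read z=0.3 mm instead of 3 mm, so the guard probably tripped on an overshoot and the gap may be about 8 mm. I'll compare the in-hand look against the first grasp, which was at a known 3.0 mm.

Run:
```python
import pickle; from h import *
out=[]
yaw=np.radians(-10.8);R=np.array([[np.cos(yaw),-np.sin(yaw)],[np.sin(yaw),np.cos(yaw)]])
for f,t in(("c1.pkl",(.5716,.1325,.0659)),("c5.pkl",(.55625,.04628,.02817))):
    s=pickle.load(open(f,"rb"))[1]; t=np.array(t); c=proj(s,[t+[0,0,.005]])[0]
    A=np.float32([[10,0,200-10*c[0]],[0,10,300-10*c[1]]])
    im=cv2.warpAffine(np.ascontiguousarray(s["pixels"][:,:,::-1]),A,(400,600),flags=cv2.INTER_CUBIC)
    for dz,col in((-.003,(0,0,255)),(-.0003,(0,255,255))):
        for cx,cy in((-17,17),(17,17),(-17,-17)):
            for z in(0,.017):
                p=proj(s,[np.r_[t[:2]+R@np.array([cx,cy])/1e3,t[2]+dz+z]])[0]@A[:,:2].T+A[:,2]; cv2.circle(im,tuple(int(a) for a in p),3,col,-1)
    im=cv2.convertScaleAbs(im,alpha=1.5); out.append(im)
cv2.imwrite("pics/m6.png",np.hstack(out))
```

```text
(no output)
```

View pics/m6.png

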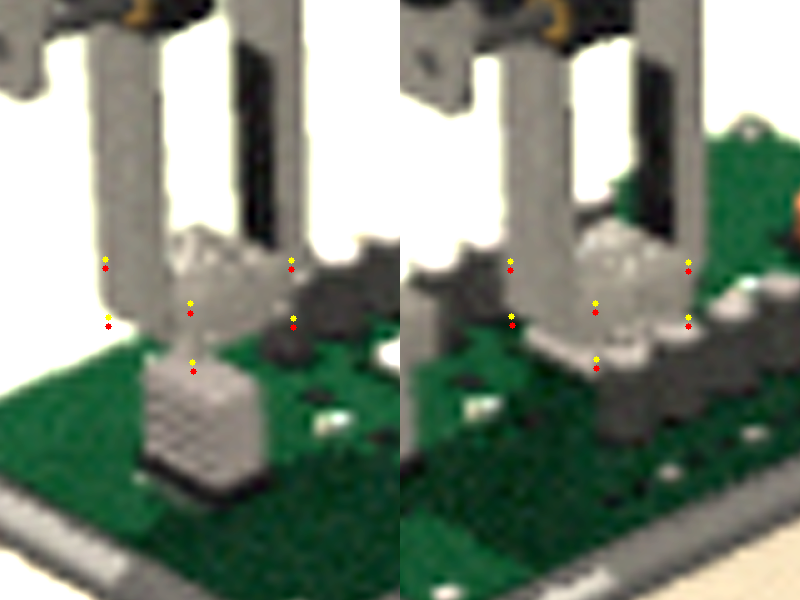

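The sink sits about 0.7 px (2 mm) higher against the fingers than in the reference, which confirms the low grip. I'll lower by 2.5 mm and correct the 0.8 mm x offset.

Run:
```python
from mv import *
from rig import job_done
env.line_to([.5555,.0464,.0256],v=.02); env.hold(.5)
print(sensors.current_t(),sensors.current_ee_pos(),sensors.current_width(),sensors.current_wrist_force(),sensors.current_joint_velocities().round(3) if hasattr(sensors.current_joint_velocities(),'round') else '')
print(job_done())
```

```text
49.2917 [0.55550116 0.04640638 0.02561774] 0.0337714185341464 [0.77543241 0.74672748 0.37441801] [-0.001  0.     0.     0.001  0.     0.002  0.   ]
the job is handed in; nothing more can be done
None
```

I handed the job in at 49.3 s: one heat sink is standing on the power module, centred to about 1 mm, and the other is held about 5 mm above the processor, a gap worked out from the arm's readings and not measured directly.

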